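Drift a gas-cylinder stand's stay into line

TASK

The flat stay of the small gas-cylinder stand has been left swung aside on its top bolt. Swing it back over the sloping foot bracket until the two holes overlap, then take the tapered drift from the tool rack and push it square through the stay and the foot until its collar sits flush on the stay, so that the holes are pulled into line. Leave the drift standing there, let go of it, and do not disturb the other tools in the rack, the bin of bolts or the casting tray.

Things in the scene. Friction and masses are not known exactly. Their poses are not given: they have to be found in the camera images.
- foot_hole (a point): Centre of the 20 mm through hole in the foot of the gas-cylinder stand, on the upper face of its sloping dark steel tab (8 mm thick, 56 wide, reaching 32 mm down and 28 mm up the slope; open below). 95 mm above the bench; stand fixed. z: square out of the tab = line of the hole, leaning 35 deg from vertical, away from the post; x: up the slope towards the post; y: level, across the slope.
- post_top (a point): Top of the stand's dark 40 mm square post, 274 mm above the bench; 230 mm from foot_hole, measured level along its x. A small gas cylinder (84 mm diameter, 334 mm tall with valve) stands 100 mm behind the post on the same base plate (450 x 120 x 8 mm). Upright axes; x points level from foot to post.
- stay_hole (a point): Centre of the 20 mm hole in the lower end of the stay, on its underside. The stay: flat aluminium bar 44 wide, 8 thick, about 300 mm long, lying on the slope, upper face 8.5 mm above foot_hole's plane. x: along it towards its top bolt; y: across; z: square out, as foot_hole. In line when this point falls on foot_hole. 30 to 160 mm up from here the bar is clear at both edges and below.
- stay_swing (a joint): Angle (rad) of the stay about its top bolt, which stands square to the slope, 220 mm up the slope (+x) from foot_hole. 0: in line with the foot; positive: lower end swung to the +y side of foot_hole. Stiff (0.3 N m of friction), stays where it is left. Range -0.1 to 0.6.
- stay_slip (a joint): How far (m) the stay has slipped down its own length in the slot at its top bolt. 0: its hole is 220 mm from the bolt, as the foot's is; positive: towards its lower end. It starts 3.5 to 6.5 mm down, so swinging alone does not line up the holes. Stiff (2.5 N of friction plus the stay's weight, 0.26 kg). Range -0.003 to 0.009.
- drift_grip (a point): Middle of the handle of the tapered drift, a round plain steel tool. z: its axis, from tip to handle. From the tip: 50 mm taper from 6 to 18 mm diameter, 25 mm parallel shank of 18, collar 30 diameter and 8 thick, plain handle 22 diameter and 52 long with a domed top. 33 mm above the collar's underside, 108 mm above the tip, 27 mm below its top.
- drift: The drift again; origin: centre of the underside of its collar; axes as drift_grip. 0.2 to 0.4 kg. It starts hanging upright by its collar in one of the rack's four holes. It is the thickest of the four tools (handle 22 mm, the others 16 or less) and the only one with a thick, long, evenly tapered shank.
- drift_tip (a point): Centre of the drift's 6 mm tip, 75 mm below the underside of its collar; axes as drift_grip.
- rack_top (a point): Centre of the top of the fixed aluminium tool rack, 220 mm long (its y axis) by 64 mm; top 100 mm above the bench, 6 mm thick; z up. Four 21 mm holes in a row along y, at -75, -25, 25 and 75 mm; a tool hangs by its collar in each, in any order.
- pin_punch: A steel pin punch hanging in the rack (thin parallel shank; 14 mm handle, 52 mm above the rack). Origin: underside of its collar.
- centre_punch: A steel centre punch hanging in the rack (short and pointed; 16 mm handle, 52 mm above the rack). Origin: underside of its collar.
- scriber: A thin steel scriber hanging in the rack (12 mm handle, 62 mm above the rack). Origin: underside of its collar.
- bolt_bin: A small grey bin with hex bolts, 100 x 75 x 40 mm; not part of the job. Origin: centre of its underside.
- gel_tray: A clear casting tray with a white comb, 110 x 150 x 45 mm; not part of the job. Origin: centre of its underside.
Mind the look-alikes: they are no part of the job. What is shaped like the drift but pink or turquoise is not meant.

How it is judged (in metres and radians):
On the way, in this order (a step that is already met when the one before it is completed fails the run):
1. the stay is swung back over the foot so that the two holes overlap (centres within 14 mm) (distance between stay_hole and foot_hole below 0.014 m), for 0.2 s.
2. the drift's tip is through both holes, 15 mm or more below the top of the foot's tab (z of drift_tip in the frame of foot_hole below -0.015 m and x of drift_tip in the frame of foot_hole between -0.012 and 0.012 m and y of drift_tip in the frame of foot_hole between -0.012 and 0.012 m), for 0.1 s.
At the end, for the whole second after the job is handed in: The stay's hole is in line with the foot's (centres within 3 mm); the drift stands through both, square to the stay (within 0.06 rad), its collar's underside within 3 mm of the stay's upper face, released and at rest (distance between stay_hole and foot_hole below 0.003 m and z of drift in the frame of foot_hole below 0.0115 m and angle between the z axis of drift_grip and the z axis of foot_hole, either way round below 0.06 rad and x of drift in the frame of foot_hole between -0.004 and 0.004 m and y of drift in the frame of foot_hole between -0.004 and 0.004 m and z of drift_tip in the frame of foot_hole below -0.05 m and linear speed of drift below 0.01 m/s); the robot touches nothing.
It fails at once if another tool in the rack is lifted or knocked (moved more than 25 mm) (distance of any of pin_punch, centre_punch, scriber from where it was at the start of the episode above 0.025 m).
It fails at once if the bin of bolts or the casting tray is shifted more than 30 mm (distance of any of bolt_bin, gel_tray from where it was at the start of the episode above 0.03 m).
It also fails if it takes over 58 s, if anything falls off the work surface, if the arm or the gripper's body presses on something with over 40 N, if the wrist force passes 120 N, or if a joint passes its speed limit or range.

ROBOT

A 6-joint arm with a two-finger parallel gripper is mounted at the origin on the work surface. World frame = base frame: x ahead of the robot, y to its left, z up, the work surface at z = 0. Lengths are in mm, angles in degrees, forces in N, time in s.
With the tool pointing down it reaches from about 350 to 850 mm from the base axis. Payload 8.1 kg.
Tool frame: the origin (TCP) lies at the very end of the fingers, on their centre line; the grasp point (between the pads) lies r.tcp_to_grasp behind it (r.tcp_to_grasp is the distance from the TCP to the grasp point, in mm); z points along the fingers, y is the line along which they close (so a half turn about z gives the same grasp; the last joint's range is limited). The gripper opens to 85 mm and grips with 20 to 120 N. Pads are 22 mm wide; open, the fingers measure 114 mm over their backs; the gripper's body (76 mm by 85 mm) begins 54 mm behind the grasp point. The pads swing forward as they close: fully open they stand 13 mm farther back than shut.
Start: joints at [65.294, 7.471, 85.268, -0, 87.261, -4.893], TCP at [203.348, 564.495, 231.292] pointing down, gripper open.
Joint ranges: [-169.43, 169.43], [-51.17, 129.36], [1.28, 143.12], [-76.62, 256.62], [0, 156.53], [-152.29, 152.29]. Speed limits (degrees/s): [136.94, 136.94, 159.86, 180, 180, 180].

INTERFACE

Orientations are given as [roll, pitch, yaw] about the fixed x, y, z axes, in that order (R = Rz(yaw) Ry(pitch) Rx(roll)).
In Python, from bench import r gives the robot as it stands.
- The arm moves only by the shell command python3 -m handwheel 'ROWS' [OPENING] [FORCE]. ROWS is JSON, a list of rows, each a list of 4 numbers: the shift along the tool's x, y, z in m, then the turn about the tool's z in degrees. A call has 1 to 10 rows; each row shifts and turns the commanded pose from where the row before left it, along the tool's axes as they then stand; what a row does not reach is not made up. A row lasts 1/10 s, in which the tool goes at most 50 mm and 8.59 degrees, less where a joint would pass 70% of its speed; a pose out of reach is approached as far as the arm can. A call is refused whole if a number of a shift passes 0.05 or a number of a turn 8.59, either way. A call with a gripper value outside its range is refused whole. OPENING is the finger opening in m, from 0 to 0.0854, set as the call begins (- or left out, the last holds). The fingers move at their own pace and stop on an object; FORCE is the grip in N (left out, the last holds). Time passes only in rows, so rows that do not move let the fingers close. It gives the time, the measured TCP pose, the force, the opening and the grip force at its end, in the units of the state.
- r.sense(): the state, without advancing time (a new reading comes with each control period).
- r.snapshot(name): name is "scene" or "top" or "wrist"; returns the picture (384x512x3 uint8, red, green, blue); there is no depth.
- r.camera_params(name): a dict with "fx", "fy", "cx", "cy" (pixels), "R" (3x3) and "t" (3): a world point X has camera coordinates R X + t; the wrist camera has in their place "mount" (4x4, takes a point from camera to tool coordinates, whose origin is the TCP and whose axes are the flange's). Camera axes: x right, y down, z forward; pixel columns grow to the right and rows downward; lengths in mm; the calibration is good to about 2 mm. A picture is of the moment at which its call begins: read the wrist's pose just before it. camera_params takes no time and is no camera call.
- r.hand_in(): hands the job in; it is judged then, once.
The state is a dict: "time": time; "joint_pos": joint angles; "qd": joint speeds; "joint_efforts": joint torques, N m; "tool_pos": TCP position; "tcp_rot": TCP orientation; "ft_force": force on the tool from outside, world axes, zero at the start; "wrist_torque": the same for the moment, N m; "finger_gap": finger opening in mm; "grip_force": force on a finger pad.
Only numpy, scipy, OpenCV 4.12 (cv2) and the standard library are available. Lean on these libraries where they do the work, as an engineer would, in place of code of your own. Each camera call takes 0.05 s, during which the arm holds its last target. There are 200 camera calls.

## Working session

There is one attempt and no reset: what is moved stays moved. The work goes in short steps, Python scripts to look and compute and a shell command to move; the robot and the scene stay as the last step left them, time stands still between calls to the robot, and variables do not carry over. Pictures are saved under pics/ and viewed, at most 10 in all, crops included, and the job is handed in when it is done.

```bash
ls; mkdir -p pics; python3 - <<'E'
from bench import r
import cv2,numpy as np
s=r.sense();print(s['time'],s['tool_pos'],s['tcp_rot'],s['finger_gap'],r.tcp_to_grasp)
for n in("scene","top"):
    cv2.imwrite(f"pics/{n}0.png",r.snapshot(n)[:,:,::-1])
    p=r.camera_params(n);print(n,{k:np.round(v,4).tolist() for k,v in p.items()})
print(np.round(r.camera_params("wrist")["mount"],4).tolist())
E
```

```text
pics
0.0 [203.10868177 563.96747385 230.19841769] [-1.79890069e+02 -8.94502530e-03  1.60187009e+02] 85.7588829500691 18.700000000000003
scene {'fx': 467.7122, 'fy': 467.7122, 'cx': 264.12, 'cy': 196.2412, 'R': [[-0.3276, 0.9448, 0.0037], [0.5252, 0.1854, -0.8305], [-0.7854, -0.2702, -0.5569]], 't': [170.065, -123.5663, 1766.5502]}
top {'fx': 364.7234, 'fy': 364.7234, 'cx': 252.9393, 'cy': 187.6405, 'R': [[0.0277, -0.9994, -0.0214], [-0.9867, -0.0239, -0.1609], [0.1603, 0.0256, -0.9867]], 't': [27.1163, 553.1249, 928.019]}
[[-0.0001, -0.9553, -0.2958, 75.5], [1.0, -0.0001, 0.0001, 1.7644], [-0.0001, -0.2958, 0.9553, -143.5573], [0.0, 0.0, 0.0, 1.0]]
```

View pics/scene0.png

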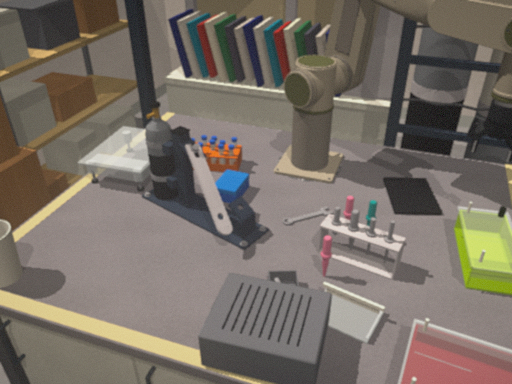

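View pics/top0.png

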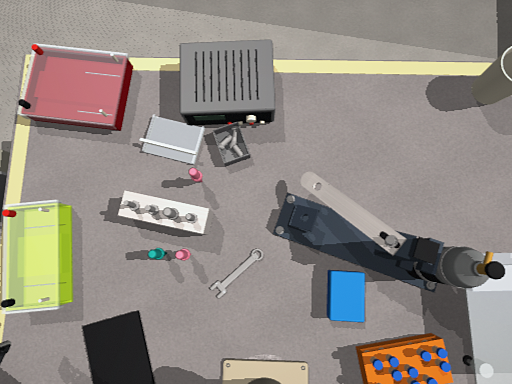

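Scene view: the stand is at (150-265,120-240), with the stay lower end at (222,226). The rack is at (322-404,220-270). Top view: stay hole near (317,186), foot near (300,215), and rack tools at (134,204), (152,209), (169,213) and (190,217). The pink and turquoise pieces at (195,174), (182,255) and (157,254) are look-alikes. I'll enlarge to choose between the four rack tools.

```bash
python3 - <<'E'
import cv2,numpy as np
t=cv2.imread("pics/top0.png");s=cv2.imread("pics/scene0.png")
a=cv2.resize(t[180:240,110:220],(550,300),interpolation=cv2.INTER_CUBIC)
b=cv2.resize(s[190:280,310:410],(333,300),interpolation=cv2.INTER_CUBIC)[:,:250]
c=cv2.resize(t[160:290,265:445],(415,300),interpolation=cv2.INTER_CUBIC)
d=cv2.resize(s[120:250,140:275],(312,300),interpolation=cv2.INTER_CUBIC)
o=np.zeros((600,800,3),np.uint8);o[:300,:550]=a;o[:300,550:]=b;o[300:,:415]=c;o[300:,450:762]=d
cv2.imwrite("pics/crop0.png",o)
E
```

```text
(no output)
```

View pics/crop0.png

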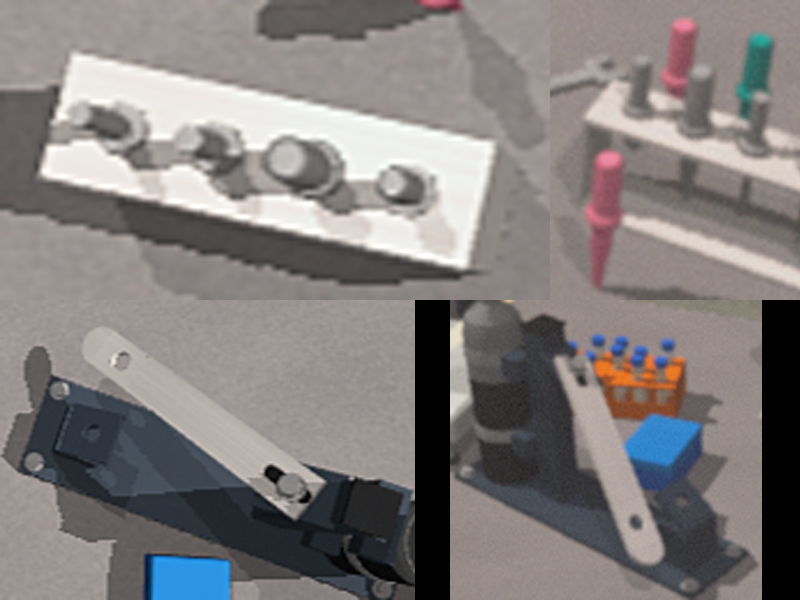

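Rack candidates in the top view are (131,203), (150,208), (168,212) and (191,217). The one at (168,212), second from left in the scene view, has the clearly thickest handle and is steel, so it is the drift. The foot hole shows at top (304.5,217.6) and scene (241,208). The stay hole shows at top (317,186) and scene (220,216).

```bash
cat > h.py <<'E'
import numpy as np
from scipy.optimize import least_squares
from scipy.spatial.transform import Rotation as Rn
def proj(p,X):
    c=np.asarray(p["R"])@X+np.asarray(p["t"]);return np.array([p["fx"]*c[0]/c[2]+p["cx"],p["fy"]*c[1]/c[2]+p["cy"]])
def foot(q):
    """q=x,y,yaw(rad) of stand -> R (cols x,y,z), origin"""
    u=np.array([np.cos(q[2]),np.sin(q[2]),0]);Z=np.array([0,0,1.]);a=np.radians(35)
    x=u*np.cos(a)+Z*np.sin(a);z=Z*np.cos(a)-u*np.sin(a)
    return np.c_[x,np.cross(z,x),z],np.array([q[0],q[1],95.])
def stay(R,o,sw,sl,along=0,across=0,h=8.5):
    L=220+sl-along;return o+R@np.array([220-L*np.cos(sw)-across*np.sin(sw)*-1*-1,L*np.sin(sw)+across*np.cos(sw),h])
E
python3 - <<'E'
from bench import r
from h import *
T=r.camera_params("top");S=r.camera_params("scene")
def res(v):
    R,o=foot(v[:3]);e=[]
    u=np.array([np.cos(v[2]),np.sin(v[2]),0])
    e+=list(proj(T,o)-[304.5,217.6])+list(proj(S,o)-[240.8,208.])
    pt=o+230*u;pt[2]=274
    e+=list((proj(T,pt)-[427.6,249.7])*.6)
    h=stay(R,o,v[3],v[4]);e+=list(proj(T,h)-[317,186])+list(proj(S,h)-[220,216.2])
    b=o+R@np.array([220,0,14.]);e+=list((proj(T,b)-[390.8,241])*.7)
    return np.array(e)
s=least_squares(res,[450,-150,-1.5,.3,5]);print("stand",np.round(s.x,3),np.degrees(s.x[2]),np.round(s.fun,1))
c=np.array([[72,52],[495,143],[468,270],[38,178]])/5+[110,180]
def rr(v):
    e=[];M=Rn.from_euler('z',v[2]).as_matrix()
    for k,(a,b) in enumerate([(32,110),(32,-110),(-32,-110),(-32,110)]):
        e+=list(proj(T,np.array([v[0],v[1],100])+M@[a,b,0])-c[k])
    X=np.array([v[0],v[1],152])+M@[0,-25,0]
    e+=list(proj(T,X+[0,0,8])-[167.6,212]) 
    return np.array(e)
s=least_squares(rr,[450,200,0]);v=s.x;print("rack",v,np.degrees(v[2]),np.round(s.fun,1))
print("drift",v[:2]+(Rn.from_euler('z',v[2]).as_matrix()@[0,-25,0])[:2])
E
```

```text
stand [ 4.72808e+02 -9.00900e+01 -1.89700e+00  3.76000e-01  6.82200e+00] -108.6685370339917 [-0.  -0.4 -0.5 -1.8 -0.5  0.3 -0.1 -0.3  0.2 -0.4 -0.  -0.5]
rack [ 4.75997003e+02  2.61973812e+02 -1.82127498e-01] -10.435136942087253 [ 0.3  0.4  0.1  0.  -0.3 -0.1  0.4 -0.1 -0.5 -0.2]
drift [471.46894579 237.38729781]
```

```bash
cat >> h.py <<'E'
STAND=[472.8,-90.1,-1.897]
def go(X,yaw):
    from bench import r
    s=r.sense();p=np.array(s['tool_pos']);y0=s['tcp_rot'][2]
    d=np.asarray(X)-p
    def tf(y):
        y=np.radians(y);return np.round([d[0]*np.cos(y)+d[1]*np.sin(y),d[0]*np.sin(y)-d[1]*np.cos(y),-d[2]],1)
    print("to",np.round(X,1),"tool turn",round(-((yaw-y0+180)%360-180),2),"shift now",tf(y0),"shift after turn",tf(yaw))
E
python3 - <<'E'
from bench import r
from h import *
R,o=foot(STAND)
for sw in(.376,.25,.125,0):
    d=R@[np.cos(sw),-np.sin(sw),0];print(sw,np.round(stay(R,o,sw,6,90,0,4.5),1),"yaw",np.degrees(np.arctan2(-d[1],-d[0])))
sw=.376;d=R@[np.cos(sw),-np.sin(sw),0];y=np.degrees(np.arctan2(-d[1],-d[0]))
X=stay(R,o,sw,6,90,0,4.5)
go(X+[0,0,70],y);go(X-[0,0,26],y)
T=r.camera_params("top");S=r.camera_params("scene")
for n,a,b in[("pink",(182,254),(348,198)),("teal",(156,253),(372,203)),("pink2",(195,174),(327,238))]:
    f=least_squares(lambda v:np.r_[proj(T,v)-a,proj(S,v)-b],[400,200,100]);print(n,np.round(f.x),np.round(f.fun,1))
print(r.sense()['time'],r.sense()['tool_pos'])
E
```

```text
0.376 [ 496.4 -176.2  152.3] yaw 45.578638525074474
0.25 [ 482.3 -166.9  149.3] yaw 53.99687015226919
0.125 [ 467.4 -159.1  147.5] yaw 62.588907817647055
0 [ 451.6 -152.8  146.9] yaw 71.30990626368283
to [ 496.4 -176.2  222.3] tool turn 114.61 shift now [-526.8 -597.     8. ] shift after turn [-323.4  727.6    8. ]
to [ 496.4 -176.2  126.3] tool turn 114.61 shift now [-526.8 -597.   104. ] shift after turn [-323.4  727.6  104. ]
pink [375. 204. 128.] [-0.2  0.  -0.3  0. ]
teal [375. 270. 124.] [-1.2  0.2 -1.5  0.3]
pink2 [570. 186. 124.] [-0.8  0.2 -0.8  0.1]
0.1 [203.13085554 564.0435831  230.30753144]
```

```bash
python3 -m handwheel '[[0,0,-0.002,8.2],[0,0,-0.002,8.2],[0,0,-0.002,8.2],[0,0,-0.002,8.2],[0,0,-0.002,8.2],[0,0,0,8.2],[0,0,0,8.2],[0,0,0,8.2],[0,0,0,8.2],[0,0,0,8.2]]' 0.076 40; python3 -m handwheel '[[0,0,0,8.2],[0,0,0,8.2],[0,0,0,8.2],[0,0,0,8.2],[-0.019,0.043,0,0],[-0.019,0.043,0,0],[-0.019,0.043,0,0],[-0.019,0.043,0,0],[-0.019,0.043,0,0],[-0.019,0.043,0,0]]'; python3 -m handwheel '[[-0.019,0.043,0,0],[-0.019,0.043,0,0],[-0.019,0.043,0,0],[-0.019,0.043,0,0],[-0.019,0.043,0,0],[-0.019,0.043,0,0],[-0.019,0.043,0,0],[-0.019,0.043,0,0],[0,0,0,0],[0,0,0,0]]'
python3 - <<'E'
from bench import r
from h import *
import cv2
go([496.4,-176.2,126.3],45.6)
a=r.snapshot("wrist");b=r.snapshot("top")[140:300,250:463]
o=np.zeros((384,800,3),np.uint8);o[:,:512]=a;o[:216,512:]=cv2.resize(b,(288,216));cv2.imwrite("pics/a.png",o[:,:,::-1])
E
```

```text
time: 1.1
tool_pos: [203.2, 564.2, 240.7]
tcp_rot: [-180.0, 0.1, 77.8]
ft_force: [-0.0, -0.0, -0.5]
finger_gap: 75.8
grip_force: 0.0
time: 2.1
tool_pos: [307.0, 300.3, 240.9]
tcp_rot: [180.0, 0.0, 45.4]
ft_force: [1.3, 0.2, -0.4]
finger_gap: 75.8
grip_force: 0.0
time: 3.1
tool_pos: [444.8, -48.5, 240.7]
tcp_rot: [-179.9, 0.0, 45.2]
ft_force: [-0.4, 0.3, -0.3]
finger_gap: 76.2
grip_force: 0.0
to [ 496.4 -176.2  126.3] tool turn -0.38 shift now [-54.3 126.6 114.4] shift after turn [-55.1 126.3 114.4]
```

View pics/a.png

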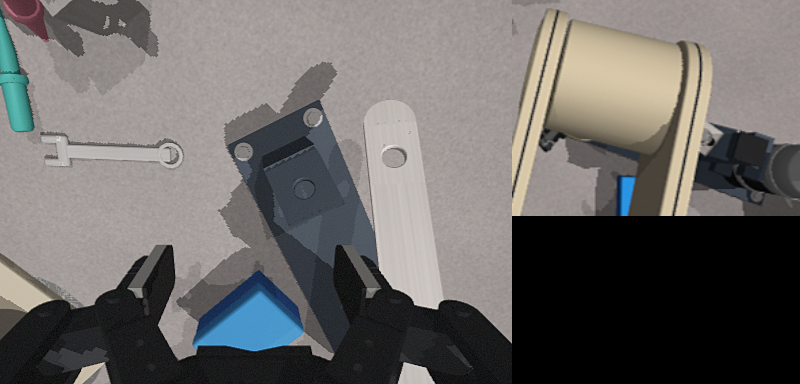

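The wrist view shows the foot hole at (304,188) and the stay hole at (394,157), with the bar to the right of the open fingers. I'll use these to check the pose.

```bash
cat >> h.py <<'E'
def ray(px,pos,rot):
    """wrist pixel -> world origin, direction"""
    from bench import r
    p=r.camera_params("wrist");M=np.array(p["mount"]);A=Rn.from_euler('xyz',rot,degrees=True).as_matrix()
    d=np.array([(px[0]-p["cx"])/p["fx"],(px[1]-p["cy"])/p["fy"],1])
    return A@M[:3,3]+pos,A@M[:3,:3]@d
def onplane(px,pos,rot,n,c):
    o,d=ray(px,np.array(pos),rot);return o+d*((np.dot(n,c)-n@o)/(n@d))
E
python3 - <<'E'
from bench import r
from h import *
s=r.sense();R,o=foot(STAND)
f=onplane((304,188),s['tool_pos'],s['tcp_rot'],np.array([0,0,1.]),o);print("foot",f)
for oo in(o,f):
    h=onplane((394,157),s['tool_pos'],s['tcp_rot'],R[:,2],oo+R[:,2]*8.5)
    q=R.T@(h-oo);print(q,"swing",np.arctan2(q[1],220-q[0]),"slip",np.hypot(220-q[0],q[1])-220)
E
```

```text
foot [472.8790956  -85.68296868  95.        ]
[ 6.81536216 82.50629887  8.5       ] swing 0.36926517461749253 slip 8.593480145232803
[10.90301167 83.09120302  8.5       ] swing 0.3782467165864024 slip 5.001552323482429
```

```bash
sed -i 's/^STAND=.*/STAND=[472.8,-87,-1.897]/' h.py; python3 -m handwheel '[[-0.018,0.042,0,0],[-0.018,0.042,0,0],[-0.018,0.042,0,0],[0,0,0.03,0],[0,0,0.03,0],[0,0,0.02,0],[0,0,0,0]]'
python3 - <<'E'
from bench import r
from h import *
import cv2
go([496.4,-173.5,126.3],45.6)
a=r.snapshot("wrist");cv2.imwrite("pics/b.png",a[:,:,::-1])
E
```

```text
time: 3.9
tool_pos: [494.8, -171.9, 157.7]
tcp_rot: [-179.6, 0.1, 45.5]
ft_force: [-0.5, 0.5, -0.2]
finger_gap: 75.9
grip_force: 0.0
to [ 496.4 -173.5  126.3] tool turn -0.08 shift now [-0.   2.3 31.4] shift after turn [-0.   2.3 31.4]
```

View pics/b.png

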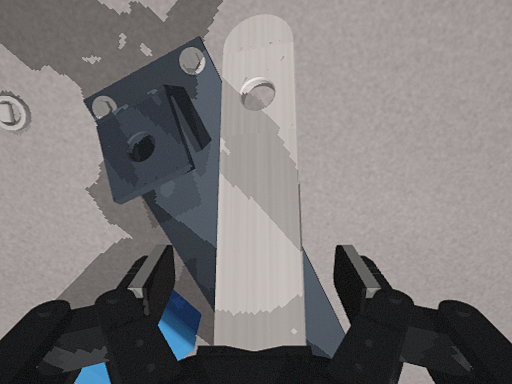

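The bar lies centred between the fingers. The stay hole is at (257,94) and the foot hole at (141,146). I'll descend and partly close.

```bash
python3 - <<'E'
from bench import r
from h import *
s=r.sense();R,o=foot(STAND)
f=onplane((141,147),s['tool_pos'],s['tcp_rot'],np.array([0,0,1.]),o);print("foot",f)
h=onplane((257,93.5),s['tool_pos'],s['tcp_rot'],R[:,2],f+R[:,2]*8.5)
q=R.T@(h-f);print(q,"swing",np.arctan2(q[1],220-q[0]),"slip",np.hypot(220-q[0],q[1])-220)
E
python3 -m handwheel '[[0,0.001,0.015,0],[0,0.001,0.016,0],[0,0,0,0],[0,0,0,0]]'
python3 -m handwheel '[[0,0,0,0],[0,0,0,0],[0,0,0,0],[0,0,0,0]]' 0.054 40
python3 - <<'E'
from h import *
R,o=foot(STAND)
for sw in(.25,.125,0):
    d=R@[np.cos(sw),-np.sin(sw),0];go(stay(R,o,sw,5,90,0,4.5)-[0,0,24],np.degrees(np.arctan2(-d[1],-d[0])))
E
```

```text
foot [472.63863583 -87.64556577  95.        ]
[ 9.62118029 84.20845491  8.5       ] swing 0.3807396251123276 slip 6.60607154682117
time: 4.35
tool_pos: [498.6, -175.8, 130.9]
tcp_rot: [180.0, -0.0, 45.4]
ft_force: [0.0, -0.2, 0.3]
finger_gap: 76.1
grip_force: 0.0
time: 4.75
tool_pos: [498.5, -176.1, 130.7]
tcp_rot: [180.0, -0.0, 45.4]
ft_force: [1.3, 0.8, 1.0]
finger_gap: 54.0
grip_force: 0.0
to [ 481.9 -164.5  125.8] tool turn -8.61 shift now [ -3.4 -20.    4.9] shift after turn [ -0.4 -20.3   4.9]
to [ 467.  -156.7  124. ] tool turn -17.2 shift now [ -8.3 -36.1   6.7] shift after turn [  2.7 -36.9   6.7]
to [ 451.3 -150.5  123.4] tool turn -25.92 shift now [-14.9 -51.6   7.3] shift after turn [  9.1 -52.9   7.3]
```

```bash
python3 -m handwheel '[[-0.001,-0.0067,0.001,-2.9],[-0.001,-0.0067,0.001,-2.9],[-0.001,-0.0067,0.001,-2.9],[-0.001,-0.0056,0.001,-2.9],[-0.001,-0.0056,0.001,-2.9],[-0.001,-0.0056,0,-2.9],[-0.0006,-0.0056,0,-2.9],[-0.0006,-0.0056,0,-2.9],[-0.0006,-0.0056,0,-2.9],[0,0,0,0]]'
python3 - <<'E'
from bench import r
from h import *
import cv2
R,o=foot([472.7,-87.3,-1.897])
print(r.sense()['time'])
go(stay(R,o,0,5,90,0,4.5)-[0,0,24],71.3)
a=r.snapshot("wrist");cv2.imwrite("pics/c.png",a[:,:,::-1])
E
```

```text
time: 5.75
tool_pos: [449.3, -152.9, 125.4]
tcp_rot: [180.0, 0.0, 71.5]
ft_force: [0.2, -0.9, 0.5]
finger_gap: 54.2
grip_force: 0.0
5.75
to [ 451.2 -150.8  123.4] tool turn 0.23 shift now [2.6 1.2 2. ] shift after turn [2.6 1.2 2. ]
```

View pics/c.png

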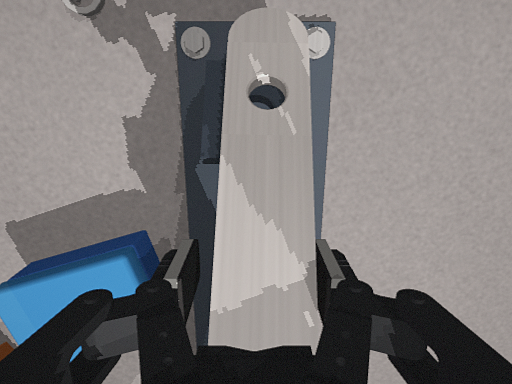

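The stay hole at (267,94) partly overlaps the foot hole, and the bar is still slightly to the +y side. I'll close to centre it, slide it up its slot and release.

```bash
python3 -m handwheel '[[0.0026,0.001,0.002,0],[0,0,0,0],[0,0,0,0],[0,0,0,0],[0,0,0,0],[0,0,0,0]]' 0.03 50
python3 -m handwheel '[[-0.001,0,-0.0007,0],[-0.001,0,-0.0007,0],[-0.001,0,-0.0007,0],[-0.001,0,-0.0007,0],[0,0,0,0],[0,0,0,0]]'
python3 - <<'E'
from bench import r
from h import *
import cv2
R,o=foot([472.7,-87.3,-1.897])
s=r.sense();print(s['ft_force'],R.T@(np.array(s['tool_pos'])-o))
a=r.snapshot("wrist");cv2.imwrite("pics/d.png",cv2.resize(a[0:200,150:400],(750,600),interpolation=cv2.INTER_CUBIC)[:,:,::-1])
E
```

```text
time: 6.4
tool_pos: [451.8, -150.4, 123.6]
tcp_rot: [180.0, -0.0, 71.5]
ft_force: [2.0, 6.1, 3.8]
finger_gap: 43.2
grip_force: 50.4
time: 7.0
tool_pos: [450.5, -154.1, 126.3]
tcp_rot: [180.0, -0.1, 71.5]
ft_force: [2.0, 6.4, 3.5]
finger_gap: 42.9
grip_force: 50.4
[2.04389544 6.36424283 3.51774075] [ 75.6027599    0.35016984 -14.68681066]
```

View pics/d.png

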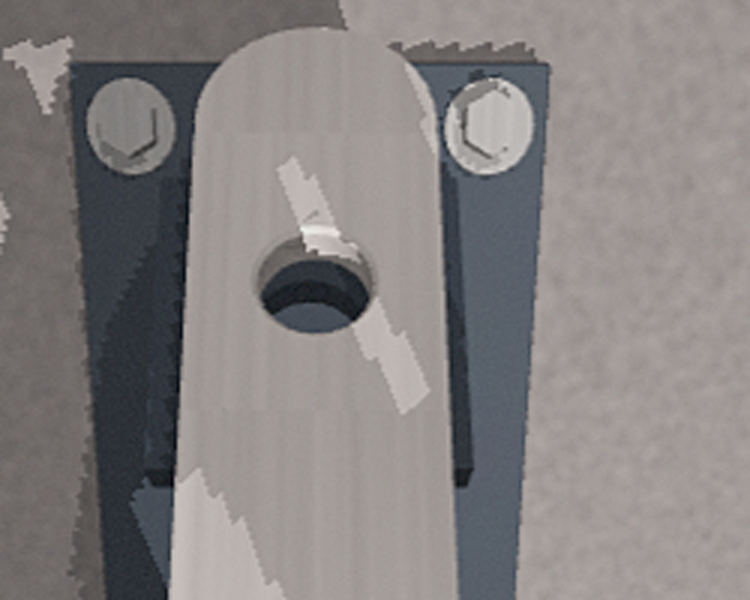

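The stay is centred on the tab, and the hole at crop (316,283) looks through to the foot hole. I'll release it, lift, and work out the move to the rack.

```bash
python3 - <<'E'
from bench import r
from h import *
s=r.sense();R,o=foot([472.7,-87.3,-1.897])
h=onplane((255.3,94.3),s['tool_pos'],s['tcp_rot'],R[:,2],o+R[:,2]*8.5)
print("stay hole in foot frame",R.T@(h-o))
E
python3 -m handwheel '[[0,0,0,0],[0,0,0,0],[0,0,-0.01,0],[0,0,-0.04,0],[0,0,-0.045,0],[0,0,-0.045,0],[0,0,0,0]]' 0.062
python3 - <<'E'
from bench import r
from h import *
import cv2
s=r.sense();cv2.imwrite("pics/e.png",r.snapshot("wrist")[:,:,::-1]);print(s['tool_pos'],s['tcp_rot'])
go([471.5,237.4,262],169.6)
E
```

```text
stay hole in foot frame [-3.24607215  0.91353958  8.5       ]
time: 7.75
tool_pos: [452.9, -156.2, 274.5]
tcp_rot: [179.3, 0.1, 71.5]
ft_force: [0.6, -0.3, 0.6]
finger_gap: 62.4
grip_force: 0.0
[ 452.89928715 -156.22265937  274.5305823 ] [1.79308035e+02 1.02631499e-01 7.14742564e+01]
to [471.5 237.4 262. ] tool turn -98.13 shift now [ 379.  -106.3    9. ] shift after turn [ 51.7 390.2   9. ]
```

View pics/e.png

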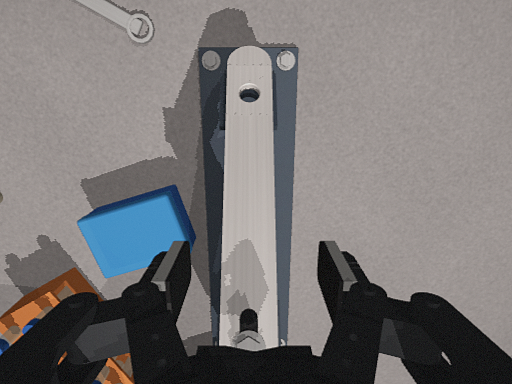

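The stay sits in line on the tab, hole at (249,94). Next I'll go over the rack.

```bash
python3 -m handwheel '[[0.047,-0.0133,0,0],[0.047,-0.0133,0,0],[0.047,-0.0133,0,0],[0.047,-0.0133,0,0],[0.047,-0.0133,0,0],[0.047,-0.0133,0,0],[0.047,-0.0133,0,0],[0.047,-0.0133,0,0],[0,0,0,-8.2],[0,0,0,-8.2]]' 0.036; python3 -m handwheel '[[0,0,0,-8.2],[0,0,0,-8.2],[0,0,0,-8.2],[0,0,0,-8.2],[0,0,0,-8.2],[0,0,0,-8.2],[0,0,0,-8.2],[0,0,0,-8.2],[0,0,0,-8.2],[0,0,0,-8.2]]'; python3 -m handwheel '[[0,0,0,0],[0,0,0,0]]'
python3 - <<'E'
from bench import r
from h import *
import cv2
s=r.sense();cv2.imwrite("pics/f.png",r.snapshot("wrist")[:,:,::-1]);print(s['tool_pos'],s['tcp_rot'])
go([471.5,237.4,122],169.6)
# predicted pixel of drift top, foreach rack tool collar
p=r.camera_params("wrist");M=np.linalg.inv(np.array(p["mount"]));A=Rn.from_euler('xyz',s['tcp_rot'],degrees=True).as_matrix()
for X in([471.5,237.4,160],[471.5,237.4,108]):
    c=M[:3,:3]@(A.T@(np.array(X)-s['tool_pos']))+M[:3,3];print(p["fx"]*c[0]/c[2]+p["cx"],p["fy"]*c[1]/c[2]+p["cy"])
E
```

```text
time: 8.8
tool_pos: [467.4, 237.1, 264.3]
tcp_rot: [-179.8, 0.1, 88.4]
ft_force: [0.7, -0.7, -0.6]
finger_gap: 36.1
grip_force: 0.0
time: 9.8
tool_pos: [467.9, 235.3, 264.7]
tcp_rot: [-179.9, -0.1, 170.2]
ft_force: [-0.2, 0.2, -0.3]
finger_gap: 35.8
grip_force: 0.0
time: 10.0
tool_pos: [468.2, 235.4, 265.3]
tcp_rot: [-179.9, -0.1, 169.6]
ft_force: [0.1, -0.4, 0.1]
finger_gap: 35.8
grip_force: 0.0
[468.18416335 235.44580815 265.26615964] [-1.79948484e+02 -6.55677725e-02  1.69630412e+02]
to [471.5 237.4 122. ] tool turn 0.05 shift now [ -2.9   2.5 143.4] shift after turn [ -2.9   2.5 143.4]
254.84115222947693 193.98153698816296
254.71732804501647 178.27146482741128
```

View pics/f.png

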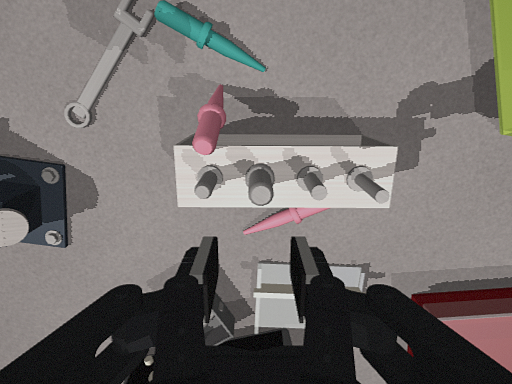

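The four tools are at (205,185), (260,185), (313,185) and (370,185). The thick steel drift is the second, with its handle top at (260,192). I'll correct the position from this view.

```bash
python3 - <<'E'
from bench import r
from h import *
s=r.sense()
for px,z in(((260,192),160),((261,178),108)):
    X=onplane(px,s['tool_pos'],s['tcp_rot'],np.array([0,0,1.]),[0,0,z]);print(X);go([X[0],X[1],119],169.6)
E
```

```text
[470.6662032  241.98832345 160.        ]
to [470.7 242.  119. ] tool turn 0.05 shift now [ -1.2   6.8 146.4] shift after turn [ -1.2   6.8 146.4]
[472.43623995 243.64277569 108.        ]
to [472.4 243.6 119. ] tool turn 0.05 shift now [ -2.7   8.8 146.4] shift after turn [ -2.7   8.8 146.4]
```

```bash
python3 -m handwheel '[[-0.002,0.0075,0.03,0],[0,0,0.03,0],[0,0,0.02,0],[0,0,0.02,0],[0,0,0.02,0],[0,0,0.02,0],[0,0,0.006,0],[0,0,0,0],[0,0,0,0]]' 0.036; python3 -m handwheel '[[0,0,0,0],[0,0,0,0],[0,0,0,0],[0,0,0,0],[0,0,0,0]]' 0.01 25
python3 - <<'E'
from bench import r
import cv2
cv2.imwrite("pics/g.png",r.snapshot("wrist")[:,:,::-1]);print(r.sense()['tool_pos'])
E
```

```text
time: 10.95
tool_pos: [472.3, 242.9, 121.1]
tcp_rot: [180.0, 0.1, 169.8]
ft_force: [0.0, 0.4, 1.4]
finger_gap: 36.3
grip_force: 0.0
time: 11.45
tool_pos: [472.7, 242.7, 121.5]
tcp_rot: [180.0, 0.1, 169.9]
ft_force: [-1.3, -3.6, 7.1]
finger_gap: 21.1
grip_force: 25.2
[472.68367405 242.7194118  121.48782059]
```

```bash
python3 -m handwheel '[[0,0,-0.015,0],[0,0,-0.015,0],[0,0,-0.015,0],[0,0,-0.013,0],[0,0,0,0],[0.006,0,0.001,0],[0,0,0,0]]' 0.01 25; python3 -m handwheel '[[0.01,0,0.0005,0],[0.01,0,0.0005,0],[0.01,0,0.0025,0],[0.01,0,0.003,0],[0.0085,0,0.004,0],[0.0085,0,0.0045,0],[0,0,0,0],[0,0,0,0]]'
python3 - <<'E'
from bench import r
import cv2,numpy as np
a=r.snapshot("wrist");b=r.snapshot("scene")[140:284,290:450];print(r.sense()['ft_force'])
o=np.zeros((600,800,3),np.uint8);o[:384,:512]=a;o[384:600,512:752]=cv2.resize(b,(240,216));cv2.imwrite("pics/h.png",o[:,:,::-1])
E
```

```text
time: 12.2
tool_pos: [465.3, 243.7, 176.4]
tcp_rot: [-180.0, -0.0, 169.9]
ft_force: [2.2, -0.3, -1.1]
finger_gap: 21.1
grip_force: 24.4
time: 13.0
tool_pos: [409.2, 254.0, 161.7]
tcp_rot: [-180.0, -0.1, 169.9]
ft_force: [0.3, -0.8, -2.7]
finger_gap: 21.0
grip_force: 24.5
[ 0.39346667 -0.04729986 -1.90113485]
```

View pics/h.png

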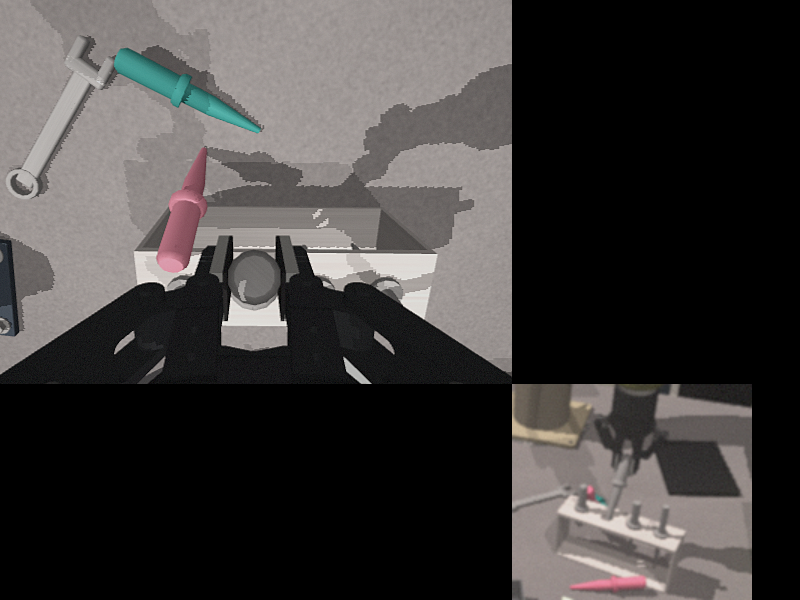

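The drift is now leaning towards the tool's +x in the pads, dome at (255,278), pivoted against the rack hole as planned. The other tools are still in place. I'll grip harder, draw it out along its axis, lift and turn.

```bash
python3 -m handwheel '[[0,0,0,0],[0,0,0,0],[0.01,0,-0.0143,0],[0.01,0,-0.0143,0],[0,0,-0.03,0],[0,0,-0.03,0],[0,0,-0.03,0],[0,0,0,8.2],[0,0,0,8.2],[0,0,0,8.2]]' 0.01 70; python3 -m handwheel '[[0,0,0,8.2],[0,0,0,8.2],[0,0,0,8.2],[0,0,0,8.2],[0,0,0,8.2],[0,0,0,8.2],[0,0,0,8.2],[0,0,0,8.2],[0,0,0,8.2],[0,0,0,0]]'
python3 - <<'E'
from h import *
from bench import r
for S in([472.7,-87.3,-1.897],):
    R,o=foot(S)
    # drift grip 40 above collar underside; tip g+75
    for zt in(60,30,8.5): # tip height above foot plane
        go(o+R@[0,0,zt+115]-[0,0,18.7],71.35)
print(r.sense()['joint_pos'])
E
```

```text
time: 14.1
tool_pos: [390.3, 257.4, 281.0]
tcp_rot: [180.0, -0.0, 144.9]
ft_force: [-0.5, -0.4, -2.0]
finger_gap: 20.2
grip_force: 68.7
time: 15.1
tool_pos: [390.2, 257.3, 280.6]
tcp_rot: [-180.0, -0.0, 71.3]
ft_force: [-0.1, -0.5, -2.2]
finger_gap: 20.2
grip_force: 68.7
to [504.9   7.8 219.7] tool turn -0.01 shift now [-199.7  188.5   61. ] shift after turn [-199.8  188.5   61. ]
to [499.4  -8.5 195.1] tool turn -0.01 shift now [-217.   188.5   85.6] shift after turn [-217.   188.5   85.6]
to [495.4 -20.2 177.5] tool turn -0.01 shift now [-229.3  188.5  103.2] shift after turn [-229.3  188.5  103.2]
[ 2.71100443e+01 -1.43313925e+01  1.01096721e+02  1.08519193e-02
  9.32448385e+01  4.57685556e+01]
```

```bash
python3 -m handwheel '[[-0.033,0.031,0,0],[-0.033,0.031,0,0],[-0.033,0.031,0,0],[-0.033,0.031,0.01,0],[-0.033,0.031,0.02,0],[-0.033,0.031,0.03,0],[0,0.0015,0,0],[0,0,0,0],[0,0,0,0]]'
cat > tilt.py <<'E'
from h import *
from bench import r
import cv2,sys
s=r.sense();p=np.array(s['tool_pos']);print(s['time'],p,s['tcp_rot'][2])
im=r.snapshot("scene");cv2.imwrite(f"pics/s{int(s['time']*100)}.png",im[:,:,::-1])
bg=cv2.imread("pics/scene0.png")[:,:,::-1]
S=r.camera_params("scene")
g=cv2.GaussianBlur(im,(0,0),.7).astype(float);b=cv2.GaussianBlur(bg,(0,0),.7).astype(float)
df=np.linalg.norm(g-b,axis=2)
gx=cv2.Sobel(g.mean(2),cv2.CV_64F,1,0)/8;gy=cv2.Sobel(g.mean(2),cv2.CV_64F,0,1)/8
ex=np.array([np.cos(np.radians(s['tcp_rot'][2])),np.sin(np.radians(s['tcp_rot'][2])),0]);ez=np.array([0,0,1.])
U=8;cam=-np.array(S["R"]).T@np.array(S["t"])
def edges(th,gh):
    a=ex*np.sin(th)+ez*np.cos(th);G=p+[0,0,18.7];out=[]
    for t in np.arange(2,75,1.5):
        rad=min(9,3+6*t/50);c=G-a*(gh+75-t);w=np.cross(a,c-cam);w/=np.linalg.norm(w)
        out.append((proj(S,c+w*rad),proj(S,c-w*rad)))
    return np.array(out)
best=[]
from scipy.ndimage import map_coordinates as mc
for gh in(34,37,40,43):
  for th in np.radians(np.arange(15,50,1.)):
    e=edges(th,gh);n=e[:,0]-e[:,1];n/=np.linalg.norm(n,axis=1)[:,None]
    for du in np.arange(-3,3.1,.5):
      for dv in np.arange(-3,3.1,.5):
        sc=0
        for k,sg in((0,1),(1,-1)):
            u=e[:,k,0]+du;v=e[:,k,1]+dv
            gr=mc(gx,[v,u],order=1)*n[:,0]+mc(gy,[v,u],order=1)*n[:,1];sc+=np.abs(gr).mean()
        best.append((sc,gh,np.degrees(th),du,dv))
best.sort(reverse=True)
for x in best[:6]:print(np.round(x,1))
for th in range(15,50,4):print(th,round(max(x[0] for x in best if abs(x[2]-th)<.1),1),end=' | ')
E
python3 tilt.py
```

```text
time: 16.0
tool_pos: [503.7, 14.0, 223.8]
tcp_rot: [180.0, -0.0, 71.6]
ft_force: [0.3, 0.0, -1.8]
finger_gap: 20.0
grip_force: 69.2
16.0 [503.74434342  13.96588803 223.82680138] 71.62438489190095
[27.1 37.  36.   3.  -2. ]
[27.1 34.  36.   2.5 -1.5]
[27.1 34.  37.   3.  -1.5]
[27. 34. 36.  3. -2.]
[26.9 37.  37.   3.  -1.5]
[26.9 34.  37.   2.5 -1. ]
15 12.0 | 19 14.6 | 23 18.2 | 27 20.5 | 31 23.1 | 35 26.7 | 39 26.3 | 43 21.1 | 47 17.6 |
```

```bash
python3 - <<'E'
from h import *
from bench import r
S=r.camera_params("scene");T=r.camera_params("top")
R,o=foot([472.7,-87.3,-1.897])
print("foot scene",proj(S,o)-[240.8,208],"top",proj(T,o)-[304.5,217.6])
p=r.camera_params("wrist");M=np.linalg.inv(np.array(p["mount"]))
def w(c):
    c=M[:3,:3]@np.array(c)+M[:3,3];return p["fx"]*c[0]/c[2]+p["cx"],p["fy"]*c[1]/c[2]+p["cy"]
a=np.array([np.sin(.628),0,-np.cos(.628)])
for off in(0,5,10):
  for d in(14,18,23): print(off,d,np.round(w(np.array([off,0,-18.7])+a*d),1))
import cv2
im=r.snapshot("wrist");cv2.imwrite("pics/w2.png",im[:,:,::-1])
g=im.mean(2)
for v in range(230,330,4):print(v,g[v,215:300:5].astype(int))
E
```

```text
foot scene [ 0.40209441 -1.61964222] top [-1.17040588 -0.42078475]
0 14 [253.6 271.6]
0 18 [253.6 270.7]
0 23 [253.6 269.6]
5 14 [253.6 260.7]
5 18 [253.6 259.5]
5 23 [253.6 257.9]
10 14 [253.6 249.6]
10 18 [253.6 248.1]
10 23 [253.6 246. ]
230 [ 54  54  53  41  28  17  89 182 173 176 189  16  25  89  86  87  87]
234 [ 49  46  40  37  16  42 174 179 175 177 179 185  27  80  85  88  84]
238 [ 51  85  83  21  20 181 175 178 176 176 179 182  20  87  83  85  83]
242 [ 47  84  82  17  15 178 174 180 176 177 181 184  23  79  85  85  83]
246 [ 15  84  84  23  96 178 174 179 177 178 180 184   0  80  81  88  17]
250 [ 23  83  86  23 117 180 186 104  68 138 190 174   2  26  84  83  29]
254 [ 80  86  84  16 184  97  64  67  72  72  65 200   0  18  82  81  15]
258 [ 88  83  78  11  63  73 137 112 118 121  80  71  14  17  87  84  26]
262 [ 82  85  59  11  72 130 138 116 114 119 122  91  75  20  85  84  57]
266 [ 80  84  17  58  78 135 135 122 119 119 118 123  80  20  86  84  88]
270 [ 80  82  10  77 129 139 138 124 121 120 120 121  92  15  87  71  85]
274 [100 192  54  87 137 135 142 146 122 123 
[... 290 characters left out ...]
2 123  96  78  69  29  22  18  17]
294 [ 22   8  61  19 118 143 160 134 133 129  71  69 111  19  24  22  28]
298 [ 22  24  65  10 125 134 147 154 162 154 151 135 149  23  21  18  30]
302 [ 22  29  53  15 172 140 142 149 153 153 130 139 186  19  25  22  15]
306 [ 18  26  55  32 189 166 149 148 130 154 151 187 186  25  19  16  22]
310 [ 21  29  56  34 188 180 181 183 164 184 184 187 183  22  17  22  24]
314 [ 18  33  80  54 190 181 178 181 179 185 181 183 181  41   7  27  21]
318 [ 22  31 105  35 190 181 176 181 179 185 181 182 181  30  11  21  25]
322 [ 18  33  39  37 189 181 178 179 180 182 182 182 181 131  39  21  22]
326 [ 21  30  38  34 190 179 177 180 178 185 180 181 183 128  66  13  24]
```

```bash
python3 - <<'E'
from h import *
from bench import r
p=r.camera_params("wrist");M=np.linalg.inv(np.array(p["mount"]));print(p["fx"],p["cy"])
def w(c):
    c=M[:3,:3]@np.array(c)+M[:3,3];return p["fx"]*c[0]/c[2]+p["cx"],p["fy"]*c[1]/c[2]+p["cy"]
for off in(-5,0,5):
 for th in(30,36):
  for gh in(36,40):
   t=np.radians(th);a=np.array([np.sin(t),0,-np.cos(t)]);b=np.array([np.cos(t),0,np.sin(t)]);y=np.array([0,1,0])
   G=np.array([off,0,-18.7]);o=[]
   for h,rad in((0,15),(8,15),(8,11),(54,11),(60,3)):
    c=G+a*(h-gh);q=np.array([w(c+rad*(b*np.cos(k)+y*np.sin(k))) for k in np.linspace(0,6.28,60)])
    o.append((h,*np.round([q[:,1].min(),q[:,1].max(),q[:,0].min(),q[:,0].max()])))
   print(off,th,gh,o)
E
```

```text
313.8749948185324 192.60705692536783
-5 30 36 [(0, np.float64(253.0), np.float64(308.0), np.float64(227.0), np.float64(280.0)), (8, np.float64(253.0), np.float64(310.0), np.float64(226.0), np.float64(281.0)), (8, np.float64(260.0), np.float64(302.0), np.float64(233.0), np.float64(274.0)), (54, np.float64(259.0), np.float64(316.0), np.float64(226.0), np.float64(281.0)), (60, np.float64(279.0), np.float64(296.0), np.float64(246.0), np.float64(261.0))]
-5 30 40 [(0, np.float64(253.0), np.float64(307.0), np.float64(228.0), np.float64(279.0)), (8, np.float64(253.0), np.float64(309.0), np.float64(227.0), np.float64(281.0)), (8, np.float64(260.0), np.float64(301.0), np.float64(234.0), np.float64(273.0)), (54, np.float64(259.0), np.float64(314.0), np.float64(227.0), np.float64(280.0)), (60, np.float64(279.0), np.float64(295.0), np.float64(246.0), np.float64(261.0))]
-5 36 36 [(0, np.float64(260.0), np.float64(315.0), np.float64(227.0), np.float64(280.0)), (8, np.float64(258.0), np.float64(316.0), np.float64(226.0), np.float64(281.0)), (8, np.float64(265.0), np.float64(308.0), np.float64(233.
[... 3232 characters left out ...]
 np.float64(226.0), np.float64(282.0)), (8, np.float64(249.0), np.float64(292.0), np.float64(233.0), np.float64(274.0)), (54, np.float64(232.0), np.float64(289.0), np.float64(226.0), np.float64(282.0)), (60, np.float64(250.0), np.float64(266.0), np.float64(246.0), np.float64(262.0))]
5 36 40 [(0, np.float64(245.0), np.float64(300.0), np.float64(227.0), np.float64(280.0)), (8, np.float64(243.0), np.float64(300.0), np.float64(226.0), np.float64(281.0)), (8, np.float64(250.0), np.float64(292.0), np.float64(233.0), np.float64(274.0)), (54, np.float64(234.0), np.float64(289.0), np.float64(227.0), np.float64(281.0)), (60, np.float64(251.0), np.float64(267.0), np.float64(246.0), np.float64(261.0))]
```

```bash
python3 - <<'E'
from h import *
R,o=foot([472.8,-87,-1.897])
for zt in(25,0):go(o+R@[-1,0.3,zt+114]-[0,0,18.7],71.35)
E
```

```text
to [498.9 -10.8 189.6] tool turn 0.3 shift now [-25.5   3.2  34.7] shift after turn [-25.5   3.3  34.7]
to [494.3 -24.4 169.1] tool turn 0.3 shift now [-39.8   3.1  55.2] shift after turn [-39.8   3.3  55.2]
```

```bash
python3 -m handwheel '[[-0.0085,0.001,0.0115,0.3],[-0.0085,0.001,0.0115,0],[-0.0085,0.0013,0.0115,0],[0,0,0,0],[0,0,0,0]]'
python3 -m handwheel '[[-0.0048,0,0.0068,0],[-0.0048,0,0.0068,0],[-0.0048,0,0.0068,0],[0,0,0,0],[0,0,0,0]]'
python3 - <<'E'
from h import *
from bench import r
R,o=foot([472.8,-87,-1.897]);s=r.sense()
print("grip in foot frame",R.T@(np.array(s['tool_pos'])+[0,0,18.7]-o),"F foot",R.T@np.array(s['ft_force']),s['wrist_torque'])
E
python3 tilt.py
```

```text
time: 16.6
tool_pos: [497.9, -12.2, 187.8]
tcp_rot: [-179.9, 0.0, 71.1]
ft_force: [0.2, 0.2, -1.7]
finger_gap: 20.4
grip_force: 69.2
time: 17.1
tool_pos: [493.6, -25.6, 167.9]
tcp_rot: [-180.0, 0.0, 71.2]
ft_force: [0.0, 0.5, -2.4]
finger_gap: 20.0
grip_force: 69.2
grip in foot frame [-5.53945064e-01  4.35013382e-02  1.12184103e+02] F foot [-1.80589812 -0.1252008  -1.68917515] [ 0.13041663 -0.01703853  0.01306695]
17.1 [493.60629184 -25.63119579 167.87810709] 71.16477281027075
[28.1 34.  39.   2.   1. ]
[28.1 37.  39.   2.5  0.5]
[28.1 34.  39.   2.5  0.5]
[28. 40. 39.  3.  0.]
[28. 37. 39.  3.  0.]
[28.  40.  38.   3.  -0.5]
15 10.4 | 19 16.6 | 23 20.8 | 27 23.8 | 31 25.0 | 35 26.0 | 39 28.1 | 43 25.9 | 47 17.0 |
```

```bash
for i in 1; do python3 -m handwheel '[[-0.0029,0,0.0041,0],[-0.0029,0,0.0041,0],[0,0,0,0]]'; done; python3 -m handwheel '[[-0.0029,0,0.0041,0],[-0.0029,0,0.0041,0],[0,0,0,0]]'
python3 - <<'E'
from h import *
from bench import r
R,o=foot([472.8,-87,-1.897]);s=r.sense()
print("grip in foot frame",R.T@(np.array(s['tool_pos'])+[0,0,18.7]-o),"F foot",R.T@np.array(s['ft_force']),s['wrist_torque'])
E
```

```text
time: 17.45
tool_pos: [491.5, -31.2, 159.2]
tcp_rot: [-179.9, 0.0, 71.2]
ft_force: [0.3, 0.6, -2.3]
finger_gap: 20.1
grip_force: 69.2
time: 17.75
tool_pos: [489.7, -36.5, 150.9]
tcp_rot: [-179.9, -0.0, 71.2]
ft_force: [1.7, 1.3, -5.8]
finger_gap: 20.0
grip_force: 69.0
grip in foot frame [-0.8448203  -0.14638028 91.62458348] F foot [-4.74925842  1.19711947 -3.7031582 ] [ 0.59096541 -0.4524666   0.01069152]
```

```bash
cat > st.py <<'E'
from h import *
from bench import r
R,o=foot([472.8,-87,-1.897]);s=r.sense()
print("grip in foot frame",R.T@(np.array(s['tool_pos'])+[0,0,18.7]-o),"F foot",R.T@(np.array(s['ft_force'])+[0,0,2]),s['wrist_torque'])
E
python3 -m handwheel '[[0,0,0,0],[0,0,0,0],[-0.0029,0,0.0041,0],[0,0,0,0],[-0.0029,0,0.0041,0],[0,0,0,0]]' 0.01 28; python3 st.py;  python3 -m handwheel '[[-0.0029,0,0.0041,0],[0,0,0,0],[-0.0029,0,0.0041,0],[0,0,0,0]]'; python3 st.py
```

```text
time: 18.35
tool_pos: [488.0, -42.2, 143.1]
tcp_rot: [-180.0, 0.0, 71.2]
ft_force: [2.1, 3.0, -4.2]
finger_gap: 20.3
grip_force: 69.0
grip in foot frame [-0.39556264  0.09630287 81.85642982] F foot [-4.10388984  1.0106897   0.22524052] [ 0.6988799  -0.49611407  0.10746587]
time: 18.75
tool_pos: [485.9, -47.8, 134.7]
tcp_rot: [-180.0, 0.0, 71.2]
ft_force: [1.3, 2.3, -5.4]
finger_gap: 19.9
grip_force: 69.0
grip in foot frame [-0.33602368 -0.09324614 71.53030724] F foot [-4.07227064  0.49426487 -1.35539298] [ 0.56585516 -0.40256648  0.09703691]
```

```bash
python3 -m handwheel '[[-0.0029,0,0.0041,0],[0,0,0,0],[-0.0029,0,0.0041,0],[0,0,0,0]]'; python3 st.py;  python3 -m handwheel '[[-0.0023,0,0.0033,0],[0,0,0,0],[-0.0023,0,0.0033,0],[0,0,0,0]]'; python3 st.py
```

```text
time: 19.15
tool_pos: [484.1, -53.3, 126.5]
tcp_rot: [-180.0, 0.0, 71.2]
ft_force: [1.7, 2.5, -4.7]
finger_gap: 19.8
grip_force: 68.9
grip in foot frame [-0.28169733 -0.11295709 61.50897008] F foot [-3.95578504  0.83651322 -0.51218226] [ 0.45443701 -0.36071653 -0.00607491]
time: 19.55
tool_pos: [482.7, -57.6, 120.1]
tcp_rot: [-180.0, 0.0, 71.2]
ft_force: [0.2, 2.7, -4.5]
finger_gap: 20.0
grip_force: 69.0
grip in foot frame [-3.03476682e-01 -3.56108919e-02  5.36747167e+01] F foot [-3.58338342 -0.6753992  -0.52891168] [ 0.62086452 -0.23989889  0.03986924]
```

```bash
python3 -m handwheel '[[-0.0014,0,0.002,0],[0,0,0,0],[-0.0009,0,0.0012,0],[0,0,0,0]]'; python3 st.py;  python3 -m handwheel '[[-0.0009,0,0.0012,0],[0,0,0,0]]'; python3 st.py;python3 -m handwheel '[[-0.0009,0,0.0012,0],[0,0,0,0]]'; python3 st.py
```

```text
time: 19.95
tool_pos: [482.2, -59.5, 117.3]
tcp_rot: [-180.0, -0.0, 71.2]
ft_force: [1.7, 3.8, -4.1]
finger_gap: 20.4
grip_force: 69.2
grip in foot frame [-0.30165448  0.10155566 50.23102871] F foot [-4.59792267  0.4319431   0.59671622] [ 0.78521003 -0.21601438 -0.04288802]
time: 20.15
tool_pos: [482.2, -60.0, 116.6]
tcp_rot: [180.0, -0.0, 71.2]
ft_force: [-0.3, 6.1, -0.6]
finger_gap: 20.2
grip_force: 69.5
grip in foot frame [-0.30857629  0.2215679  49.41094364] F foot [-3.86817558 -2.21692312  4.3857519 ] [ 1.2584981  -0.06197358  0.00162229]
time: 20.35
tool_pos: [482.5, -60.1, 116.4]
tcp_rot: [179.9, -0.1, 71.2]
ft_force: [-2.0, 12.0, 6.9]
finger_gap: 20.1
grip_force: 70.4
grip in foot frame [-0.4014916   0.54346682 49.22922744] F foot [-3.71579651 -5.76896073 13.42153295] [ 1.98051623  0.28914847 -0.14240948]
```

```bash
python3 -m handwheel '[[-0.0009,0,0.0012,0],[0,0,0,0],[-0.0009,0,0.0012,0],[0,0,0,0],[0,0,0,0]]'; python3 st.py; python3 -m handwheel '[[0,0,0,0],[0,0,0,0],[0,0,0,0],[0,0,0,0],[0,0,0,0]]' 0.05;python3 st.py
python3 - <<'E'
from bench import r
import cv2
cv2.imwrite("pics/w3.png",r.snapshot("wrist")[:,:,::-1])
E
python3 -m handwheel '[[0,0,-0.01,0],[0,0,-0.03,0],[0,0,-0.04,0],[0,0,-0.03,0],[0,0,0,0]]'
```

```text
time: 20.85
tool_pos: [483.0, -60.2, 115.9]
tcp_rot: [179.9, -0.3, 71.2]
ft_force: [-4.4, 22.0, 20.3]
finger_gap: 20.1
grip_force: 72.1
grip in foot frame [-0.73501254  1.08946514 48.91770269] F foot [ -3.14998558 -11.23821877  29.42118309] [ 3.45248677  0.99476404 -0.23199677]
time: 21.35
tool_pos: [480.9, -63.3, 112.3]
tcp_rot: [-180.0, 0.0, 71.2]
ft_force: [0.3, -1.0, 0.9]
finger_gap: 49.9
grip_force: 0.0
grip in foot frame [ 0.13890094  0.0801308  43.89117574] F foot [2.37047156 0.57494991 1.83386864] [-0.03149595  0.00985387  0.01831824]
time: 21.9
tool_pos: [484.0, -63.7, 229.0]
tcp_rot: [179.5, -0.0, 71.2]
ft_force: [0.8, -0.6, 1.7]
finger_gap: 50.3
grip_force: 0.0
```

```bash
cat > fit.py <<'E'
from h import *
from bench import r
import cv2
from scipy.ndimage import map_coordinates as mc
from scipy.optimize import differential_evolution
def grab(n):
    s=r.sense();im=r.snapshot("wrist");cv2.imwrite(f"pics/{n}.png",im[:,:,::-1]);np.savez(f"pics/{n}.npz",p=s['tool_pos'],q=s['tcp_rot'])
def load(n):
    z=np.load(f"pics/{n}.npz");g=cv2.GaussianBlur(cv2.imread(f"pics/{n}.png"),(0,0),1.).astype(float)
    gx=np.stack([cv2.Sobel(g[:,:,k],cv2.CV_64F,1,0) for k in range(3)]);gy=np.stack([cv2.Sobel(g[:,:,k],cv2.CV_64F,0,1) for k in range(3)])
    return z['p'],Rn.from_euler('xyz',z['q'],degrees=True).as_matrix(),np.minimum(np.sqrt(gx**2+gy**2).max(0),120)
def fit(names):
    V=[load(n) for n in names];P=r.camera_params("wrist");M=np.linalg.inv(np.array(P["mount"]));R,o=foot([472.8,-87,-1.897])
    def outline(v,X0,A):
        a=np.array([v[3],v[4],1]);a/=np.linalg.norm(a);e=np.cross([0,1,0],a);e/=np.linalg.norm(e);f=np.cross(a,e)
        t=np.linspace(0,2*np.pi,48,endpoint=False);ring=lambda h,q:np.array(v[:3])+a*h+q*(np.cos(t)[:,None]*e+np.sin(t)[:,None]*f)
        uv=lambda X:(lambda c:np.c_[P["fx"]*c[:,0]/c[:,2]+P["cx"],P["fy"]*c[:,1]/c[:,2]+P["cy"]])(((o+X@R.T-X0)@A)@M[:3,:3].T+M[:3,3])
        # handle hull and collar hull
        out=[]
        hh=cv2.convexHull(np.r_[uv(ring(8,11)),uv(ring(53,11)),uv(ring(57,8.5)),uv(ring(60,1))].astype(np.float32))[:,0]
        ch=cv2.convexHull(np.r_[uv(ring(0,15)),uv(ring(8,15))].astype(np.float32))[:,0]
        for H,O in((hh,None),(ch,hh)):
            H2=np.r_[H,H[:1]];d=np.r_[0,np.cumsum(np.linalg.norm(np.diff(H2,axis=0),axis=1))];k=np.linspace(0,d[-1],90,endpoint=False)
            q=np.c_[np.interp(k,d,H2[:,0]),np.interp(k,d,H2[:,1])]
            if O is not None:q=q[[cv2.pointPolygonTest(O,(float(x),float(y)),False)<0 for x,y in q]]
            out.append(q)
        return np.vstack(out)
    def cost(v):
        return -sum(mc(G,outline(v,X0,A).T[::-1],order=1).mean() for X0,A,G in V)
    s=differential_evolution(cost,[(-8,8),(-8,8),(2,26),(-.2,.2),(-.2,.2)],seed=1,maxiter=120,popsize=14,tol=1e-6)
    print(names,"x y z tiltx tilty",np.round(s.x,3),round(s.fun,1));return s
E
python3 - <<'E'
from fit import *
grab("v1")
E
python3 -m handwheel '[[-0.04,0,-0.01,0],[-0.04,0,-0.01,0],[0,0,0,0],[0,0,0,0],[0,0,0,0]]'
python3 - <<'E'
from fit import *
grab("v2")
for n in(["v1"],["v2"],["v1","v2"]):fit(n)
E
```

```text
time: 22.45
tool_pos: [455.0, -137.9, 241.6]
tcp_rot: [-179.9, -0.0, 71.2]
ft_force: [0.1, -0.2, -0.4]
finger_gap: 50.0
grip_force: 0.0
['v1'] x y z tiltx tilty [-3.935 -6.18  18.961  0.113  0.116] -76.5
['v2'] x y z tiltx tilty [-2.044e+00 -1.990e-01  6.117e+00 -5.500e-02  3.000e-03] -90.2
['v1', 'v2'] x y z tiltx tilty [-9.390e-01 -3.160e-01  8.591e+00 -3.200e-02  1.000e-03] -173.9
```

```bash
python3 -m handwheel '[[0.02,0.04,0,0],[0.02,0.04,0,0],[0,0,0,0],[0,0,0,0],[0,0,0,0]]' >/dev/null
python3 -c "
from fit import *
grab('v3')"
python3 -m handwheel '[[-0.04,-0.02,0,0],[-0.04,-0.02,0,0],[-0.02,-0.04,0,0],[0,-0.04,0,0],[0,-0.04,0,0],[0,0,0,0],[0,0,0,0],[0,0,0,0]]'
python3 -c "
from fit import *
grab('v4')
fit(['v2','v3','v4']);fit(['v1','v2','v3','v4']);fit(['v3','v4'])"
```

```text
time: 23.85
tool_pos: [360.7, -170.0, 243.4]
tcp_rot: [179.9, 0.0, 71.2]
ft_force: [-0.2, -0.5, -0.0]
finger_gap: 49.9
grip_force: 0.0
['v2', 'v3', 'v4'] x y z tiltx tilty [-4.890e-01 -2.650e-01  9.222e+00 -2.700e-02  3.000e-03] -242.7
['v1', 'v2', 'v3', 'v4'] x y z tiltx tilty [-5.800e-01 -1.730e-01  9.149e+00 -3.000e-02 -2.000e-03] -326.4
['v3', 'v4'] x y z tiltx tilty [-5.180e-01 -1.860e-01  9.218e+00 -2.500e-02  4.000e-03] -153.3
```

```bash
python3 -c "
from bench import r
print(r.sense()['ft_force'],r.hand_in())"
```

```text
the job is handed in; nothing more can be done
[ 0.06295239  1.21454416 -0.57596376] None
```

The job is handed in, result not reported. The stay is swung back, and the drift stands released through both holes with its collar seated (wrist-view fit: underside about 9 mm above the foot plane, limit 11.5; tilt about 0.03 rad, limit 0.06).

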